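# Shut and slide home a tall block-archive cabinet

### The arm

A 6-joint arm with a two-finger parallel gripper is mounted at the origin on the work surface. World frame = base frame: x ahead of the robot, y to its left, z up, the work surface at z = 0. Lengths are in m, angles in rad, forces in N, time in s.
With the tool pointing down it reaches from about 0.25 to 0.775 m from the base axis. Payload 4 kg.
Tool frame: the origin (TCP) lies midway between the tips of the shut fingers; the grasp point (between the pads) lies 19 mm behind it; z points along the fingers, y is the line along which they close (so a half turn about z gives the same grasp; the last joint's range is limited). The gripper opens to 94 mm and grips with 3 to 60 N. Pads are 16 mm wide; open, the fingers measure 119 mm over their backs; the gripper's body (75 mm by 177 mm) begins 78 mm behind the grasp point.
Start: joints at [1.015, 0.087, 1.371, -0, 1.684, -0.103], TCP at [0.241, 0.495, 0.206] pointing down, gripper open.
Joint ranges: [-3.1, 3.1], [-0.76, 2.03], [0.27, 2.55], [-1.08, 4.22], [0.17, 2.65], [-2.57, 2.57]. Speed limits (rad/s): [2.79, 2.79, 3.14, 3.14, 3.14, 3.14].

### API

Orientations are given as [roll, pitch, yaw] about the fixed x, y, z axes, in that order (R = Rz(yaw) Ry(pitch) Rx(roll)).
In Python, from bench import get_obs, snapshot, close_job gives the robot as it stands. The module is installed in compiled form; this text tells all that it offers.
- The arm moves only by the tool drive_tool, never from a script. Its argument "commands" is a list of rows, each a list of 6 numbers: the shift along the tool's x, y, z in units of 0.04 m (1.0 is 0.04 m), then the turn, a rotation vector about the tool's x, y, z in units of 0.1 rad (1.0 is 0.1 rad). In form: [[dx, dy, dz, wx, wy, wz], ...]. A call has 1 to 20 rows; each row shifts and turns the commanded pose from where the row before left it, along the tool's axes as they then stand; what a row does not reach is not made up. A row lasts 1/8 s, in which the tool goes at most 62.5 mm and 10.7 degrees, less where a joint would pass 70% of its speed; a pose out of reach is approached as far as the arm can. A call with a number of a shift or a turn outside -1 to 1 is refused whole. A call with a gripper value outside its range is refused whole. "gripper" is the closure, from 0 (fully open) to 1 (shut), set as the call begins (left out, the last holds). The fingers move at their own pace and stop on an object; the grip force is fixed at half the most. Time passes only in rows, so rows that do not move let the fingers close. It gives the time, the measured TCP pose, the force, the opening and the grip force at its end, in the units of the state.
- get_obs(): the state, without advancing time (a new reading comes with each control period).
- snapshot(name): name is "scene" or "top" or "wrist"; returns a dict with "image" (384x512x3 uint8, blue, green, red), "range_z" (384x512 float32, m along the optical axis (not along the pixel's ray), 0 where there is no reading), "fx", "fy", "cx", "cy" (pixels), "k1" (the pictures are not rectified: a ray, as slopes to the right and down, at radius r is drawn at 1 + k1 r^2 times it, then the intrinsics apply), "rvec" (rotation vector, rad) and "tvec" (3), from world to camera coordinates, as OpenCV has them. Camera axes: x right, y down, z forward; pixel columns grow to the right and rows downward; lengths in m; the calibration is good to about 2 mm. A picture is of the moment at which its call begins.
- close_job(): hands the job in; it is judged then, once.
The state is a dict: "time": time; "joint_positions": joint angles; "qvel": joint speeds; "joint_torque": joint torques, N m; "tool_pos": TCP position; "ee_rot": TCP orientation; "wrist_force": force on the tool from outside, world axes, zero at the start; "wrist_torque": the same for the moment, N m; "width": finger opening in m; "finger_force": force on a finger pad.
Only numpy, scipy, OpenCV 4.12 (cv2) and the standard library are available. Lean on these libraries where they do the work, as an engineer would, in place of code of your own. Each camera call takes 0.05 s, during which the arm holds its last target. There are 200 camera calls.

### The job

The tall, heavy archive cabinet on the bench has been left with its top drawer open. With the fingertips, push the drawer fully shut, then push the cabinet back, low on its front step so that it slides and does not rock, until its back is flush against the steel stop rail with the cabinet between the two yellow lines. Do not lift or rock the cabinet, and leave the other things on the bench alone.

Things in the scene. Friction and masses are not known exactly. Their poses are not given: they have to be found in the camera images.
- cabinet: Loose top-heavy grey-green cabinet, 125 mm deep (x), 150 wide (y), 190 tall, 1.2 to 1.8 kg. Origin: centre of its underside; x axis from its front to its back, z up. A black step 40 mm tall fills the footprint, front face at x = -62.5 mm; the upper part stands on its rear, drawer fronts at x = -17.5 mm, back at +62.5 mm. Pushed well above the step it tips; pushed on the step's front it slides.
- step_front (a point): Centre of the front face of the cabinet's black step, 20 mm above the bench: the low place to push. The flat face is 150 mm wide and 40 mm tall; the step sticks out 45 mm in front of the drawer fronts and 31 mm in front of their knobs. Sliding the cabinet takes roughly 5 to 20 N.
- drawer (a joint): Opening of the cabinet's top drawer in m: 0 shut, up to 0.05 open, starts 0.02 to 0.045. It slides along the cabinet's x axis (opens towards the cabinet's front), stays where it is left and moves with about 1 N; at that height some 3 N more starts to rock the cabinet.
- drawer_knob (a point): Centre of the front end of the top drawer's steel knob (16 mm across, sticks out 14 mm from the middle of the drawer front), 160 mm above the bench; moves with the drawer. Drawer front 144 mm wide, 46 mm tall; the cabinet's flat top is 30 mm above this point. Two lower drawers with like knobs do not move.
- bay: Fixed parking place: a steel stop rail 300 mm long, 30 mm tall, and two flat yellow lines, inner edges 202 mm apart, running 160 mm out from it. Origin: on the bench, middle of the rail's front face, midway between the lines; x axis points towards the rail, square to it. With the cabinet home its origin is 62.5 mm in front of this one and the x axes agree.
- amber_bottle: Bystander: amber bottle, 60 mm across, 150 mm tall, beside the bay. Origin: centre of its underside.
- white_jar: Bystander: white jar with blue cap, 64 mm across, 75 mm tall, beside the bay. Origin: centre of its underside.
- staining_dish: Bystander: open green glass dish, 95 x 75 x 60 mm. Origin: centre of its underside.
- slide_box: Bystander: flat blue slide box, 100 x 85 x 33 mm. Origin: centre of its underside.
- cassette_rack: Bystander: grey rack with coloured cassettes, 130 x 70 x 42 mm. Origin: centre of its underside.
- tool_cup: Bystander: empty steel cup, 70 mm across, 90 mm tall. Origin: centre of its underside.

How it is judged:
By the outcome, as a careful person would: the job done as asked, in the order asked, and still so for the second after the job is handed in, with the robot touching nothing.
It also fails if it takes over 54 s, if anything falls off the work surface, if the arm or the gripper's body presses on something with over 40 N, if the wrist force passes 120 N, or if a joint passes its speed limit or range.

## Working session

There is one attempt and no reset: what is moved stays moved. The work goes in short steps, Python scripts to look and compute and a tool call to move; the robot and the scene stay as the last step left them, time stands still between calls to the robot, and variables do not carry over. Pictures are saved under pics/ and viewed, at most 10 in all, crops included, and the job is handed in when it is done.

Besides the shell and the picture viewer there is one more tool, called after "Emit:" as name(argument=value, ...), one argument or row to a line, values as JSON. drive_tool: Moves the arm, as the interface text tells. Its arguments: {"type":"object","properties":{"commands":{"type":"array"},"gripper":{"type":"number"}},"required":["commands"]}

```bash
mkdir -p pics
cat > h.py <<'E'
import numpy as np, cv2
from bench import get_obs, snapshot, close_job
def cam(n):
    s=snapshot(n); return s
def pts(s):
    h,w=s['range_z'].shape
    K=np.array([[s['fx'],0,s['cx']],[0,s['fy'],s['cy']],[0,0,1]])
    u,v=np.meshgrid(np.arange(w),np.arange(h))
    p=np.stack([u,v],-1).reshape(-1,1,2).astype(np.float64)
    q=cv2.undistortPoints(p,K,np.array([s['k1'],0,0,0,0.])).reshape(h,w,2)
    z=s['range_z'][...,None]
    c=np.concatenate([q*z,z],-1)
    R=cv2.Rodrigues(np.array(s['rvec'],float))[0]
    W=(c-np.array(s['tvec'],float).reshape(3))@R
    W[s['range_z']<=0]=np.nan
    return W
E
python3 - <<'E'
from h import *
for n in('scene','top'):
    s=cam(n);cv2.imwrite(f'pics/{n}0.png',cv2.resize(s['image'],(800,600),interpolation=cv2.INTER_CUBIC));np.save(n+'0.npy',pts(s))
    R=cv2.Rodrigues(np.array(s['rvec'],float))[0];print(n,-R.T@np.array(s['tvec']).ravel())
print(get_obs())
E
```

```text
scene [ 0.97310901 -0.59015922  1.14409469]
top [ 0.34073789 -0.01598594  1.18398585]
{'time': 0.1, 'joint_positions': array([ 1.01493141e+00,  8.79061117e-02,  1.37208569e+00, -1.13410829e-06,
        1.68361217e+00, -1.03095383e-01]), 'qvel': array([-0.00053731, -0.00283472, -0.00195411,  0.00131866, -0.00024456,
       -0.00124772]), 'joint_torque': array([ 2.09682585e-03, -3.41253805e+01, -3.03300476e+01,  7.19698286e-02,
        3.03893373e-02, -7.71181135e-05]), 'tool_pos': array([0.24034221, 0.49415903, 0.2044164 ]), 'ee_rot': array([-3.13959190e+00, -2.05869166e-04,  2.68882279e+00]), 'wrist_force': array([-0.48317366,  0.1265169 ,  0.97585073]), 'wrist_torque': array([ 0.04557299, -0.00276896,  0.00185493]), 'finger_force': 0.0, 'width': 0.09383278082638015}
```

View pics/scene0.png

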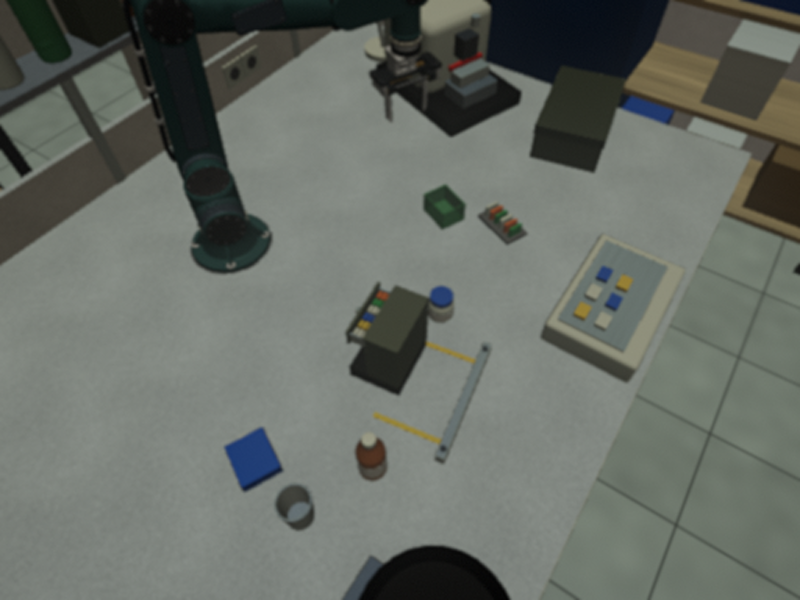

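View pics/top0.png

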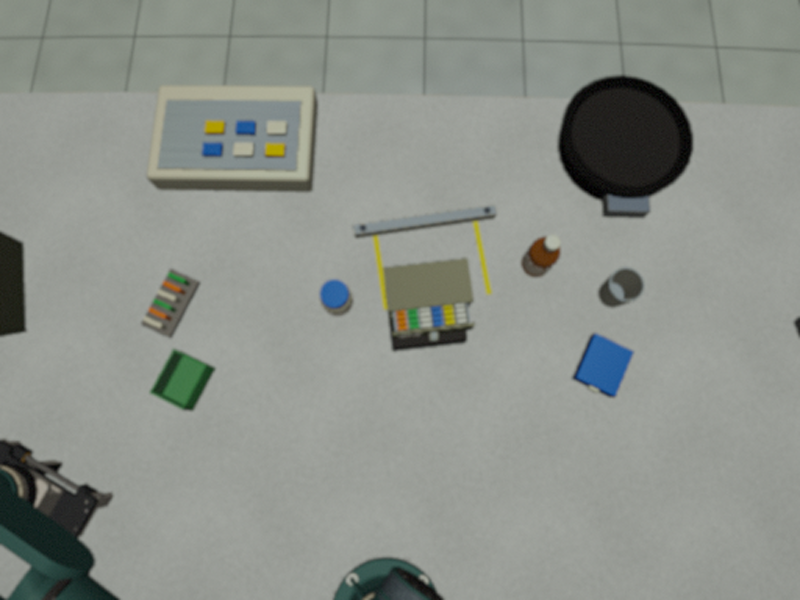

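The top view shows the cabinet at (385–472, 260–348), the rail from (355,230) to (495,211), the jar at (335,295) and the bottle at (543,252). Next I'll measure poses from depth and an enlarged crop.

Run:
```python
from h import *
s=cam('top');W=pts(s);im=s['image']
c=im[120:235,205:365];cv2.imwrite('pics/crop.png',cv2.resize(c,(800,575),interpolation=cv2.INTER_CUBIC))
def show(n,m):
    P=W[m][:, :2].astype(np.float32);(cx,cy),(a,b),t=cv2.minAreaRect(P);print(n,len(P),np.round([cx,cy,a,b,t],4),'medz',np.nanmedian(W[m][:,2]));print(np.round(cv2.boxPoints(((cx,cy),(a,b),t)),4).tolist())
v,u=np.mgrid[:384,:512]
box=lambda x0,x1,y0,y1:(u>x0)&(u<x1)&(v>y0)&(v<y1)
z=W[...,2]
show('top',box(235,315,155,210)&(abs(z-.19)<.006))
show('drawer',box(235,315,190,225)&(z>.13)&(z<.183))
show('step',box(235,315,200,230)&(abs(z-.04)<.008))
show('rail',box(215,325,125,160)&(abs(z-.03)<.008))
hsv=cv2.cvtColor(im,cv2.COLOR_BGR2HSV)
y=(hsv[...,0]>18)&(hsv[...,0]<35)&(hsv[...,1]>130)&(abs(z)<.01)
for n,b in(('L',box(230,252,145,205)),('R',box(297,320,138,195))):
    m=y&b;show(n,m)
show('jar',box(195,230,170,205)&(z>.06)&(z<.09))
show('bottle',box(330,365,145,180)&(z>.05)&(z<.16))
```

```text
top 1591 [ 0.5683 -0.0614  0.1202  0.1499  7.712 ] medz 0.188676770229433
[[0.49869999289512634, 0.004800000227987766], [0.5188000202178955, -0.14380000531673431], [0.6378999948501587, -0.12759999930858612], [0.6177999973297119, 0.020899999886751175]]
drawer 877 [ 0.5255 -0.0679  0.0629  0.1483  8.1976] medz 0.16578479276614613
[[0.4837999939918518, 0.0010000000474974513], [0.5049999952316284, -0.14579999446868896], [0.5672000050544739, -0.13680000603199005], [0.5461000204086304, 0.00989999994635582]]
step 323 [ 5.13800e-01 -6.57000e-02  1.53300e-01  4.89000e-02  8.50877e+01] medz 0.038424329139375386
[[0.4828999936580658, -0.14000000059604645], [0.5315999984741211, -0.14419999718666077], [0.5447999835014343, 0.008500000461935997], [0.4959999918937683, 0.01269999984651804]]
rail 622 [ 0.7653 -0.0585  0.0241  0.2986 10.2062] medz 0.028672241910546716
[[0.7269999980926514, 0.08630000054836273], [0.7799000144004822, -0.20759999752044678], [0.8036999702453613, -0.20329999923706055], [0.7508000135421753, 0.09059999883174896]]
L 101 [6.6250e-01 3.1200e-02 1.5440e-01 7.7000e-03 9.8157e+00] 
[... 299 characters left out ...]
614
[[0.6190999746322632, -0.1891999989748001], [0.6205999851226807, -0.19760000705718994], [0.7741000056266785, -0.17030000686645508], [0.772599995136261, -0.16189999878406525]]
jar 279 [ 0.594   0.1171  0.0538  0.0552 47.6831] medz 0.07370120345290694
[[0.5554999709129333, 0.11569999903440475], [0.5963000059127808, 0.07859999686479568], [0.6324999928474426, 0.11840000003576279], [0.59170001745224, 0.15549999475479126]]
bottle 405 [ 6.78600e-01 -2.86900e-01  5.99000e-02  5.04000e-02  5.51789e+01] medz 0.10253405478952514
[[0.6407999992370605, -0.2971000075340271], [0.682200014591217, -0.32589998841285706], [0.7163000106811523, -0.2768000066280365], [0.675000011920929, -0.24799999594688416]]
```

View pics/crop.png

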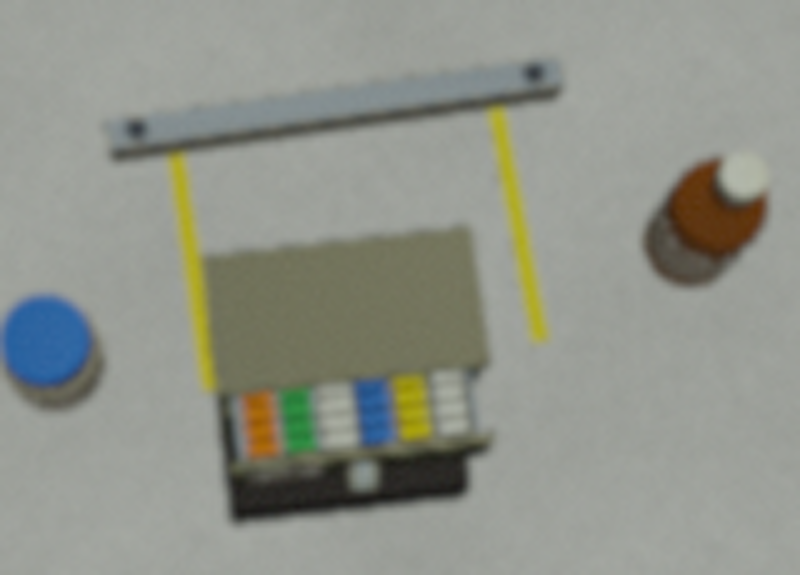

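```bash
cat > fit.py <<'E'
from h import *
def fit(acc):
    # acc list of (n,name)
    out={}
    for k,(P,ax,sg) in acc.items():
        o=1-ax;b=np.round(P[:,o]/.005).astype(int);E=[]
        for i in np.unique(b):
            q=P[b==i]
            if len(q)>=3:E.append(q[np.argsort(sg*q[:,ax])[-2:]].mean(0))
        E=np.array(E)
        lo,hi=np.quantile(E[:,o],[.1,.9]);E=E[(E[:,o]>lo)&(E[:,o]<hi)]
        for _ in range(3):
            c=np.polyfit(E[:,o],E[:,ax],1);r=E[:,ax]-np.polyval(c,E[:,o]);E=E[abs(r)<max(.003,2*r.std())] if 1 else E
        a=np.degrees(np.arctan(c[0]))*(1 if ax==1 else -1)
        out[k]=(a,E.mean(0),r.std());print(k,'yaw %.2f'%a,'pt',np.round(E.mean(0),4),'sd %.4f'%r.std(),len(E))
    return out
def run(n=4,x0=.44,x1=.72,y0=-.2,y1=.05):
    A=[pts(cam('top')) for _ in range(n)]
    W=np.concatenate([a.reshape(-1,3) for a in A]);W=W[~np.isnan(W[:,0])]
    W=W[(W[:,0]>x0-.05)&(W[:,0]<.85)]
    g=lambda za,zb,xa,xb,ya,yb:W[(W[:,2]>za)&(W[:,2]<zb)&(W[:,0]>xa)&(W[:,0]<xb)&(W[:,1]>ya)&(W[:,1]<yb)][:,:2]
    T=g(.180,.2,x0+.1,x1,y0,y1)
    d={'back':(T,0,1),'left':(T,1,1),'right':(T,1,-1),'stepfront':(g(.033,.046,x0,x0+.15,y0,y1),0,-1),
       'drawerfront':(g(.165,.19,x0,x1,y0,y1),0,-1)}
    d['railfront']=(g(.025,.036,.71,.81,-.19,.08),0,-1);d['railback']=(g(.025,.036,.71,.84,-.19,.08),0,1)
    return fit(d)
if __name__=='__main__': run()
E
python3 fit.py
```

```text
back yaw 8.08 pt [ 0.6271 -0.0577] sd 0.0010 24
left yaw 7.25 pt [0.584  0.0153] sd 0.0007 14
right yaw 7.91 pt [ 0.5921 -0.133 ] sd 0.0007 14
stepfront yaw 7.89 pt [ 0.5033 -0.0646] sd 0.0007 23
drawerfront yaw 8.09 pt [ 0.5063 -0.0581] sd 0.0003 22
railfront yaw 9.93 pt [ 0.7544 -0.0547] sd 0.0007 43
railback yaw 9.87 pt [ 0.7749 -0.0551] sd 0.0010 43
```

Emit:
drive_tool(
  commands=[
    [0,0,0,0,0,-0.98],
    [0,0,0,0,0,-0.98],
    [0,0,0,0,0,-0.98],
    [0,0,0,0,0,-0.98],
    [0,0,0,0,0,-0.98],
    [0,0,0,0,0,-1.0],
  ],
  gripper=1,
)

```text
time: 1.1
tool_pos: [0.2406, 0.4945, 0.2055]
ee_rot: [-3.142, -0.0, -3.001]
wrist_force: [0.0, 0.8, -0.2]
width: 0.0372
finger_force: 0.0
```

Emit:
drive_tool(
  commands=[
    [-0.21,-0.93,0,0,0,0],
    [-0.21,-0.93,0,0,0,0],
    [-0.21,-0.93,0,0,0,0],
    [-0.21,-0.93,0,0,0,0],
    [-0.21,-0.93,0,0,0,0],
    [-0.21,-0.93,0,0,0,0],
    [-0.21,-0.93,0,0,0,0],
    [-0.21,-0.93,0,0,0,0],
    [-0.21,-0.93,0,0,0,0],
    [-0.21,-0.93,0,0,0,0],
    [-0.21,-0.93,0,0,0,0],
    [-0.21,-0.93,0,0,0,0],
    [-0.21,-0.93,0,0,0,0],
    [-0.21,-0.93,0,0,0,0],
    [-0.21,-0.93,0,0,0,0],
    [-0.21,-0.93,0,0,0,0],
    [0,0,0,0,0,0],
  ],
)

```text
time: 3.22
tool_pos: [0.4554, -0.0784, 0.2051]
ee_rot: [3.141, -0.001, -3.008]
wrist_force: [-0.5, 0.2, -0.4]
width: 0.0005
finger_force: 0.0
```

Emit:
drive_tool(
  commands=[
    [0,0,0.46,0,0,0],
    [0,0,0.46,0,0,0],
    [0,0,0.46,0,0,0],
    [0,0,0,0,0,0],
  ],
)

```text
time: 3.72
tool_pos: [0.4535, -0.0756, 0.1476]
ee_rot: [3.139, -0.004, -3.003]
wrist_force: [0.2, -0.6, 0.7]
width: 0.0006
finger_force: 0.0
```

Emit:
drive_tool(
  commands=[
    [-0.1,0,0,0,0,0],
    [-0.1,0,0,0,0,0],
    [-0.1,0,0,0,0,0],
    [-0.1,0,0,0,0,0],
    [-0.1,0,0,0,0,0],
    [-0.1,0,0,0,0,0],
    [-0.1,0,0,0,0,0],
    [-0.1,0,0,0,0,0],
    [-0.1,0,0,0,0,0],
    [-0.1,0,0,0,0,0],
    [-0.1,0,0,0,0,0],
    [-0.1,0,0,0,0,0],
    [-0.1,0,0,0,0,0],
    [-0.1,0,0,0,0,0],
    [0,0,0,0,0,0],
  ],
)

```text
time: 5.6
tool_pos: [0.5111, -0.0689, 0.1502]
ee_rot: [3.142, 0.0, -3.004]
wrist_force: [-0.6, -0.2, -0.0]
width: 0.0006
finger_force: 0.0
```

```bash
cat > look.py <<'E'
from h import *
import sys
s=cam('top');im=s['image']
a=cv2.resize(im[120:235,205:365],(800,575),interpolation=cv2.INTER_CUBIC);cv2.imwrite('pics/%s.png'%sys.argv[1],a)
from fit import run
run()
E
python3 look.py l1
```

```text
back yaw -0.16 pt [0.6179 0.0096] sd 0.0001 3
left yaw 6.90 pt [0.5909 0.0165] sd 0.0007 9
right yaw -9.83 pt [0.5897 0.0034] sd 0.0007 9
stepfront yaw 7.88 pt [ 0.504  -0.0697] sd 0.0006 23
drawerfront yaw -46.84 pt [ 0.5495 -0.0023] sd 0.0037 5
railfront yaw 9.92 pt [ 0.7544 -0.0547] sd 0.0007 43
railback yaw 9.98 pt [ 0.7748 -0.0551] sd 0.0011 43
```

View pics/l1.png

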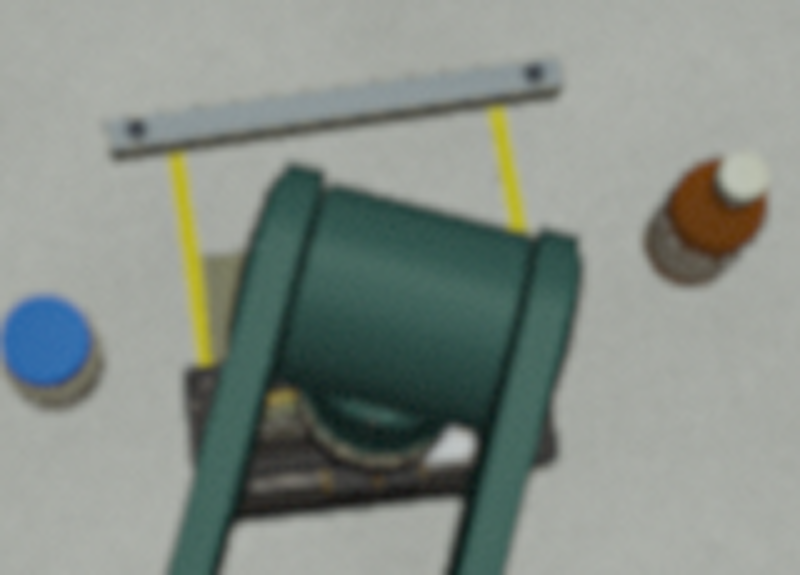

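The arm now hides most of the cabinet top, and the step front hasn't moved. I'll check the drawer in the wrist and scene views.

Run:
```python
from h import *
a=cv2.resize(cam('wrist')['image'],(400,300));s=cam('scene')['image'][165:260,205:325]
cv2.imwrite('pics/ws.png',np.hstack([a,cv2.resize(s,(380,300),interpolation=cv2.INTER_CUBIC)]))
```

```text
(no output)
```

View pics/ws.png

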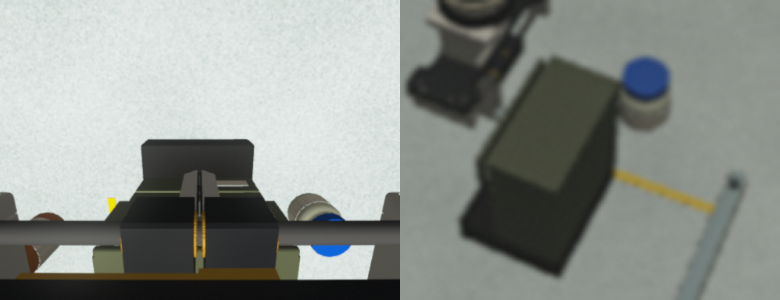

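The scene view shows the drawer still slightly open, with a gap at about (545,70)–(485,160). The fingers are on the knob.

Emit:
drive_tool(
  commands=[
    [-0.1,0,0,0,0,0],
    [-0.1,0,0,0,0,0],
    [-0.1,0,0,0,0,0],
    [0,0,0,0,0,0],
  ],
)

```text
time: 6.45
tool_pos: [0.523, -0.0673, 0.1502]
ee_rot: [3.142, 0.0, -3.004]
wrist_force: [-0.1, 0.3, 0.3]
width: 0.0004
finger_force: 0.0
```

Emit:
drive_tool(
  commands=[
    [-0.03,0,0,0,0,0],
    [0,0,0,0,0,0],
  ],
)

```text
time: 6.7
tool_pos: [0.5238, -0.0671, 0.1502]
ee_rot: [3.142, 0.0, -3.004]
wrist_force: [0.1, -0.5, 0.2]
width: 0.0006
finger_force: 0.0
```

```bash
cat > sc.py <<'E'
from h import *
W=np.concatenate([pts(cam('scene')).reshape(-1,3) for _ in range(4)])
ex=np.array([.9907,.1357]);ey=np.array([-.1357,.9907])
X=W[:,:2]@ex;Y=W[:,:2]@ey
for lo,hi in((-.2,-.17),(-.17,-.14),(-.14,-.11),(-.11,-.07)):
    m=(Y>lo)&(Y<hi)&(X>.45)&(X<.68)&(W[:,2]>.17)&(W[:,2]<.205)
    h,e=np.histogram(X[m],np.arange(.49,.641,.005));print(h, 'z',np.nanmedian(W[m,2]), 'min/max',np.quantile(X[m],[.005,.995]).round(4))
E
python3 sc.py; python3 -c "
from h import *
for i in range(1):
    o=get_obs();print(o['tool_pos'],o['wrist_force'])"
```

```text
[ 0  0  0  0  0  0  0  0  0 49 43 48 55 52 46 51 51 53 47 55 50 52 50 52
 95 15  0  0  0  0] z 0.18995319530211 min/max [0.5359 0.6156]
[ 0  0  0  9 18 41 40  1  2 41 50 48 47 47 53 47 50 47 48 53 49 53 48 49
 79 21  0  0  0  0] z 0.18983907035327932 min/max [0.5089 0.6155]
[ 0  0  0  0  0 19 33  0  2 42 42 45 47 48 48 44 44 52 45 45 46 49 53 49
 86 14  0  0  0  0] z 0.1900734309501522 min/max [0.5192 0.6153]
[  0   0   0   0   0   0   0   0   2  49  62  56  58  62  60  64  60  52
  65  57  63  57  59  65 102  16   0   0   0   0] z 0.18996138199505327 min/max [0.5353 0.6154]
[ 0.52375961 -0.06716881  0.1503081 ] [-0.69595088  1.0024711   0.38817636]
```

Emit:
drive_tool(
  commands=[
    [-0.02,0,0,0,0,0],
    [0,0,0,0,0,0],
  ],
)

```text
time: 7.15
tool_pos: [0.524, -0.0671, 0.1503]
ee_rot: [3.141, -0.001, -3.004]
wrist_force: [-1.9, -0.1, 0.0]
width: 0.0011
finger_force: 1.3
```

Emit:
drive_tool(
  commands=[
    [-0.02,0,0,0,0,0],
    [0,0,0,0,0,0],
  ],
)

```text
time: 7.4
tool_pos: [0.5241, -0.0671, 0.1503]
ee_rot: [3.141, -0.003, -3.005]
wrist_force: [-5.3, -0.6, 3.0]
width: 0.0005
finger_force: 2.7
```

```bash
python3 sc.py
python3 - <<'E'
from h import *
F=[]
for i in range(6):
    cam('wrist');o=get_obs();F.append(o['wrist_force'])
print(np.mean(F,0),np.std(F,0),o['tool_pos'],o['time'])
E
```

```text
[ 0  0  0  0  0  0  0  0  0 46 48 49 52 52 45 54 48 51 52 50 57 47 53 48
 89 19  0  0  0  0] z 0.18988484503992797 min/max [0.5354 0.6157]
[ 0  0  0 11 16 30 47  0  1 42 49 46 46 52 47 51 50 50 51 54 45 47 55 46
 87 16  0  0  0  0] z 0.18990167008003614 min/max [0.5085 0.6155]
[ 0  0  0  0  0 11 37  0  1 40 47 46 46 41 49 48 43 44 54 44 47 48 45 54
 74 28  0  0  0  0] z 0.19002444745804198 min/max [0.5196 0.6156]
[  0   0   0   0   0   0   0   0   2  56  57  55  57  56  59  64  55  63
  56  59  65  57  62  63 103  24   0   0   0   0] z 0.1899890858653265 min/max [0.5356 0.6155]
[-5.04035921 -0.95668051  2.85990622] [0.47437586 0.40972234 0.38793793] [ 0.52404536 -0.06712863  0.15032949] 7.9
```

The reaction reached about 5 N with no further travel, so the drawer is on its stop. I'll retreat, open the fingers and tilt the tool, then check the drawer before descending.

Emit:
drive_tool(
  commands=[
    [0.1,0,0,0,0,0],
    [0.4,0,0,0,0,0],
    [0.6,0,0,0,0,0],
    [0.7,0,0,0,0,0],
    [0,0,0,0,-0.87,0],
    [0,0,0,0,-0.87,0],
    [0,0,0,0,-0.87,0],
    [0,0,0,0,-0.87,0],
    [0,0,0,0,-0.87,0],
    [0,0,0,0,0,0],
  ],
)

```text
time: 9.15
tool_pos: [0.4523, -0.0769, 0.1494]
ee_rot: [3.141, 0.434, -3.006]
wrist_force: [-0.2, 0.9, 0.4]
width: 0.0003
finger_force: 0.0
```

Emit:
drive_tool(
  commands=[
    [0,0,0,0,0,0],
    [0.34,0,0.74,0,0,0],
    [0.34,0,0.74,0,0,0],
    [0.34,0,0.74,0,0,0],
    [0.32,0,0.7,0,0,0],
    [0,0,0,0,0,0],
  ],
  gripper=0,
)

```text
time: 9.9
tool_pos: [0.4531, -0.0755, 0.0191]
ee_rot: [3.138, 0.429, -3.005]
wrist_force: [-0.6, -0.3, 0.9]
width: 0.0571
finger_force: 0.0
```

```bash
python3 look.py l2; python3 sc.py; python3 -c "
from h import *
a=cv2.resize(cam('scene')['image'][165:260,205:325],(400,300),interpolation=cv2.INTER_CUBIC)
b=cv2.resize(cv2.imread('pics/l2.png'),(400,300));cv2.imwrite('pics/l2b.png',np.hstack([b,a]))"
```

```text
back yaw 8.11 pt [ 0.6272 -0.0576] sd 0.0011 24
left yaw 7.15 pt [0.5837 0.0153] sd 0.0007 14
right yaw 8.09 pt [ 0.5923 -0.1331] sd 0.0007 14
stepfront yaw -0.74 pt [ 0.4857 -0.0652] sd 0.0241 23
drawerfront yaw 8.01 pt [ 0.5466 -0.0555] sd 0.0003 21
railfront yaw 9.81 pt [ 0.7544 -0.0548] sd 0.0006 43
railback yaw 9.89 pt [ 0.7749 -0.0553] sd 0.0011 43
[ 0  0  0  0  0  0  0  0  2 43 51 50 50 49 53 48 52 55 50 53 53 52 53 50
 86 22  0  0  0  0] z 0.18987774243941347 min/max [0.5355 0.6156]
[ 0  0  0  0  0  0  0  3  1 43 45 49 49 49 49 48 45 48 48 49 49 50 50 55
 86 18  0  0  0  0] z 0.19001776618735772 min/max [0.5353 0.6156]
[ 0  0  0  0  0  0  0  0  2 41 47 46 45 49 47 48 46 47 51 48 43 47 51 48
 79 20  0  0  0  0] z 0.19002075458070694 min/max [0.5361 0.6156]
[  0   0   0   0   0   0   0   0   4  49  59  55  64  57  59  59  56  57
  62  60  63  56  62  58 110  18   0   0   0   0] z 0.19003526610935895 min/max [0.5353 0.6157]
```

View pics/l2b.png

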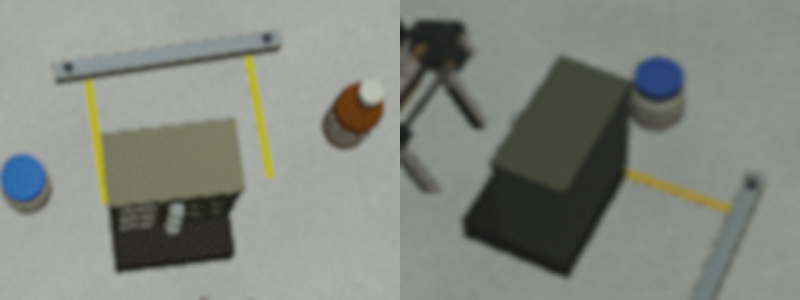

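Drawer shut: its front is flush with the cabinet and the cabinet hasn't moved (top view, left panel: front edge at about (115,203)–(240,190)). Next I'll approach the step and plan a steered push, because the cabinet sits 33 mm left of the bay centreline.

Emit:
drive_tool(
  commands=[
    [-0.2,-0.02,0.12,0,0,0],
    [-0.23,-0.02,0.12,0,0,0],
    [-0.23,0,0.12,0,0,0],
    [-0.2,0,0.1,0,0,0],
    [0,0,0,0,0,0],
  ],
  gripper=0,
)

```text
time: 11.02
tool_pos: [0.4938, -0.0727, 0.0193]
ee_rot: [3.141, 0.434, -3.004]
wrist_force: [0.0, -0.4, -0.3]
width: 0.0942
finger_force: 0.0
```

```bash
cat > plan.py <<'E'
import sys,numpy as np
from h import *
from scipy.spatial.transform import Rotation as Ro
from scipy.interpolate import CubicHermiteSpline as H
b=np.radians(9.9);exb=np.array([np.cos(b),np.sin(b)]);eyb=np.array([-np.sin(b),np.cos(b)]);RAIL=.7338;YC=-.191
def bay(p): return np.array([p@exb-RAIL,p@eyb-YC])
def plan(x0,y0,psi0,yend,xend,n,step,z=.018,lead=0,contact=.0698):
    # bay-frame centre x0,y0, yaw rel psi0 (deg)
    f=H([x0,xend],[y0,yend],[np.tan(np.radians(psi0)),0])
    o=get_obs();p=o['tool_pos'];R=Ro.from_euler('xyz',o['ee_rot'])
    rows=[]
    for k in range(1,n+1):
        x=x0+step*k
        xx=min(x,xend);y=float(f(xx));psi=np.arctan(float(f(xx,1)))
        y=y if x<=xend else yend
        yaw=b+psi;c=x*exb+RAIL*exb+(y+YC)*eyb
        h=np.array([np.cos(yaw),np.sin(yaw)])
        t=np.r_[c-(contact)*h,z]
        Rt=Ro.from_euler('xyz',[np.pi,.43,yaw+np.pi])
        d=R.inv().apply(t-p)/.04;w=(R.inv()*Rt).as_rotvec()/.1
        rows.append([float(v) for v in np.round(np.r_[d,w],2)])
        p,R=t,Rt
        print(np.round([x,y,np.degrees(psi)],4),rows[-1])
E
python3 - <<'E'
from plan import *
o=get_obs();print(o['tool_pos'],o['ee_rot'],o['width'],o['wrist_force'])
# centre
e=np.radians(8.0);ex=np.array([np.cos(e),np.sin(e)]);ey=np.array([-ex[1],ex[0]])
xc=(np.array([.5033,-.0646])@ex+np.array([.6272,-.0576])@ex)/2
c=xc*ex-.1402*ey;print('c',c,bay(c))
x,y=bay(c);plan(x,y,-1.9,.010,-.0725,22,.005)
E
```

```text
[ 0.49383281 -0.07265785  0.01927141] [ 3.1411155   0.43437201 -3.00370297] 0.09423805987987006 [ 0.0045647  -0.4280114  -0.31164305]
c [ 0.56539293 -0.06211703] [-0.18750587  0.03260044]
[-0.1825  0.0323 -4.3818] [-0.16, 0.09, 0.11, 0.18, 0.04, 0.38]
[-0.1775  0.0318 -6.6166] [-0.12, 0.07, 0.05, 0.16, -0.0, 0.35]
[-0.1725  0.0312 -8.6029] [-0.12, 0.06, 0.05, 0.14, -0.0, 0.32]
[ -0.1675   0.0303 -10.3425] [-0.12, 0.05, 0.05, 0.13, 0.0, 0.28]
[ -0.1625   0.0294 -11.8392] [-0.12, 0.04, 0.05, 0.11, -0.0, 0.24]
[ -0.1575   0.0282 -13.0981] [-0.12, 0.04, 0.05, 0.09, 0.0, 0.2]
[ -0.1525   0.027  -14.1246] [-0.12, 0.03, 0.05, 0.07, -0.0, 0.16]
[ -0.1475   0.0257 -14.9237] [-0.12, 0.02, 0.05, 0.06, -0.0, 0.13]
[ -0.1425   0.0244 -15.5001] [-0.12, 0.02, 0.05, 0.04, -0.0, 0.09]
[ -0.1375   0.023  -15.8572] [-0.12, 0.01, 0.05, 0.03, -0.0, 0.06]
[ -0.1325   0.0215 -15.9971] [-0.12, 0.0, 0.05, 0.01, -0.0, 0.02]
[ -0.1275   0.0201 -15.9208] [-0.12, -0.0, 0.05, -0.01, 0.0, -0.01]
[ -0.1225   0.0187 -15.6279] [-0.12, -0.01, 0.05, -0.02, 0.0, -0.05]
[ -0.1175   0.0173 -15.1164] [-0.12, -0.02, 0.05, -0.04, 0.0, -0.08]
[ -0.1125   0.016  -14.3832] [-0.12, -0.02, 0.05, -0.05, 0.0, -0.12]
[ -0.1075   0.0148 -13.4242] [-0.12, -0.03, 0.05, -0.07, 0.0, -0.15]
[ -0.1025   0.0136 -12.2343] [-0.12, -0.03, 0.05, -0.09, 0.0, -0.19]
[ -0.0975   0.0126 -10.8081] [-0.12, -0.04, 0.05, -0.1, -0.0, -0.23]
[-0.0925  0.0117 -9.1405] [-0.12, -0.05, 0.05, -0.12, 0.0, -0.26]
[-0.0875  0.011  -7.2271] [-0.12, -0.06, 0.05, -0.14, 0.0, -0.3]
[-0.0825  0.0105 -5.0655] [-0.12, -0.06, 0.05, -0.16, -0.0, -0.34]
[-0.0775  0.0101 -2.656 ] [-0.12, -0.07, 0.05, -0.18, 0.0, -0.38]
```

Emit:
drive_tool(
  commands=[
    [-0.12,0,0.05,0,0,0],
    [-0.12,0.08,0.07,0.18,0,0.38],
    [-0.12,0.07,0.05,0.16,0,0.35],
    [-0.12,0.06,0.05,0.14,0,0.32],
    [-0.12,0.05,0.05,0.13,0,0.28],
    [-0.12,0.04,0.05,0.11,0,0.24],
    [0,0,0,0,0,0],
  ],
)

```text
time: 11.9
tool_pos: [0.5209, -0.0576, 0.0184]
ee_rot: [3.14, 0.428, 3.107]
wrist_force: [-9.6, 1.7, 7.5]
width: 0.094
finger_force: 5.2
```

```bash
cat > st.py <<'E'
from plan import *
from fit import run
r=run();o=get_obs();print(o['time'],o['tool_pos'],o['ee_rot'],o['wrist_force'])
a=np.radians(r['back'][0]);ex=np.array([np.cos(a),np.sin(a)]);ey=np.array([-ex[1],ex[0]])
xb=r['back'][1]@ex-.0625+.0003; yl=(r['left'][1]@ey+r['right'][1]@ey)/2
c=xb*ex+yl*ey;print('c',c,'bay',bay(c),'psi',r['back'][0]-9.9, 'width',r['left'][1]@ey-r['right'][1]@ey)
E
python3 st.py
```

```text
back yaw -2.14 pt [ 0.6529 -0.0598] sd 0.0009 23
left yaw -1.64 pt [0.614  0.0142] sd 0.0006 14
right yaw -1.46 pt [ 0.6124 -0.1341] sd 0.0006 14
stepfront yaw -0.97 pt [ 0.5295 -0.0559] sd 0.0011 19
drawerfront yaw -1.85 pt [ 0.5735 -0.0563] sd 0.0037 18
railfront yaw 9.77 pt [ 0.7544 -0.0548] sd 0.0005 43
railback yaw 9.93 pt [ 0.7748 -0.0552] sd 0.0012 43
12.1 [ 0.52091459 -0.05766917  0.01841951] [3.139015   0.42801089 3.10626473] [-9.39714642  1.36118198  5.37275787]
c [ 0.59071864 -0.05912635] bay [-0.1620431   0.03119236] psi -12.041766731266195 width 0.14830578061884725
```

Tracking the plan closely (−162 mm, +31 mm, −11.9°). I'll replan from here.

Run:
```python
from plan import *
plan(-.162,.0312,-11.8,.010,-.0685,19,.005,z=.0184)
```

```text
[ -0.157    0.0301 -13.2178] [-0.12, 0.06, 0.05, 0.12, -0.02, 0.21]
[ -0.152    0.0289 -14.394 ] [-0.12, 0.03, 0.05, 0.09, 0.0, 0.19]
[ -0.147    0.0275 -15.3346] [-0.12, 0.03, 0.05, 0.07, -0.0, 0.15]
[ -0.142    0.0261 -16.0449] [-0.12, 0.02, 0.05, 0.05, 0.0, 0.11]
[ -0.137    0.0247 -16.5295] [-0.12, 0.01, 0.05, 0.04, -0.0, 0.08]
[ -0.132    0.0232 -16.7916] [-0.12, 0.01, 0.05, 0.02, 0.0, 0.04]
[ -0.127    0.0216 -16.833 ] [-0.12, 0.0, 0.05, 0.0, 0.0, 0.01]
[ -0.122    0.0201 -16.6539] [-0.12, -0.01, 0.05, -0.01, 0.0, -0.03]
[ -0.117    0.0187 -16.2531] [-0.12, -0.01, 0.05, -0.03, 0.0, -0.06]
[ -0.112    0.0172 -15.628 ] [-0.12, -0.02, 0.05, -0.05, -0.0, -0.1]
[ -0.107    0.0159 -14.7744] [-0.12, -0.03, 0.05, -0.06, 0.0, -0.14]
[ -0.102    0.0146 -13.6874] [-0.12, -0.03, 0.05, -0.08, 0.0, -0.17]
[ -0.097    0.0134 -12.361 ] [-0.12, -0.04, 0.05, -0.1, 0.0, -0.21]
[ -0.092    0.0124 -10.7892] [-0.12, -0.05, 0.05, -0.11, -0.0, -0.25]
[-0.087   0.0115 -8.9663] [-0.12, -0.05, 0.05, -0.13, -0.0, -0.29]
[-0.082   0.0108 -6.8881] [-0.12, -0.06, 0.05, -0.15, 0.0, -0.33]
[-0.077   0.0103 -4.5527] [-0.12, -0.07, 0.05, -0.17, 0.0, -0.37]
[-0.072   0.0101 -1.962 ] [-0.12, -0.08, 0.05, -0.19, 0.0, -0.41]
[-0.067  0.01   0.   ] [-0.11, -0.06, 0.05, -0.14, -0.0, -0.31]
```

Emit:
drive_tool(
  commands=[
    [-0.12,0.05,0.05,0.1,0,0.22],
    [-0.12,0.03,0.05,0.09,0,0.19],
    [-0.12,0.03,0.05,0.07,0,0.15],
    [-0.12,0.02,0.05,0.05,0,0.11],
    [-0.12,0.01,0.05,0.04,0,0.08],
    [-0.12,0.01,0.05,0.02,0,0.04],
    [-0.12,0,0.05,0,0,0.01],
    [-0.12,-0.01,0.05,-0.01,0,-0.03],
    [-0.12,-0.01,0.05,-0.03,0,-0.06],
    [0,0,0,0,0,0],
  ],
)

```text
time: 13.35
tool_pos: [0.5666, -0.0569, 0.0186]
ee_rot: [3.139, 0.425, 3.027]
wrist_force: [-7.0, 1.0, 0.8]
width: 0.0943
finger_force: 3.8
```

```bash
python3 st.py
```

```text
back yaw -6.73 pt [ 0.6984 -0.0674] sd 0.0010 24
left yaw -6.53 pt [0.6634 0.0075] sd 0.0007 14
right yaw -5.96 pt [ 0.6552 -0.1405] sd 0.0007 15
stepfront yaw -6.15 pt [ 0.5747 -0.0586] sd 0.0005 20
drawerfront yaw -5.61 pt [ 0.6181 -0.0676] sd 0.0041 19
railfront yaw 9.41 pt [ 0.7573 -0.0664] sd 0.0029 33
railback yaw 10.01 pt [ 0.7752 -0.0566] sd 0.0011 42
13.55 [ 0.5665861  -0.05690369  0.01860149] [3.13913072 0.42484007 3.02701962] [-7.59778423  0.67110635  0.70973101]
c [ 0.63617801 -0.06375629] bay [-0.11805667  0.01881558] psi -16.629778057590475 width 0.14798383214584626
```

Run:
```python
from plan import *
plan(-.118,.0188,-16.4,.009,-.068,10,.005,z=.0184)
```

```text
[ -0.113    0.0173 -16.2387] [-0.12, 0.02, 0.06, 0.01, -0.05, -0.04]
[ -0.108    0.0159 -15.7666] [-0.12, -0.01, 0.05, -0.03, -0.0, -0.07]
[-1.03000e-01  1.45000e-02 -1.49793e+01] [-0.12, -0.02, 0.05, -0.06, -0.0, -0.12]
[-9.80000e-02  1.32000e-02 -1.38701e+01] [-0.12, -0.03, 0.05, -0.08, -0.0, -0.18]
[-9.30000e-02  1.21000e-02 -1.24304e+01] [-0.12, -0.04, 0.05, -0.1, 0.0, -0.23]
[ -0.088    0.011  -10.6506] [-0.12, -0.05, 0.05, -0.13, -0.0, -0.28]
[-0.083   0.0102 -8.5216] [-0.12, -0.06, 0.05, -0.15, 0.0, -0.34]
[-0.078   0.0095 -6.0367] [-0.12, -0.07, 0.05, -0.18, 0.0, -0.39]
[-0.073   0.0091 -3.1942] [-0.12, -0.08, 0.05, -0.21, 0.0, -0.45]
[-0.068  0.009  0.   ] [-0.12, -0.09, 0.05, -0.23, 0.0, -0.51]
```

Emit:
drive_tool(
  commands=[
    [-0.12,0,0.05,-0.02,0,-0.04],
    [-0.12,-0.02,0.05,-0.04,0,-0.09],
    [-0.12,-0.02,0.05,-0.06,0,-0.14],
    [-0.12,-0.03,0.05,-0.09,0,-0.2],
    [-0.12,-0.05,0.05,-0.12,0,-0.26],
    [-0.12,-0.06,0.05,-0.14,0,-0.3],
    [-0.12,-0.07,0.05,-0.16,0,-0.36],
    [-0.12,-0.08,0.05,-0.18,0,-0.4],
    [0,0,0,0,0,0],
  ],
)

```text
time: 14.68
tool_pos: [0.608, -0.0737, 0.0196]
ee_rot: [3.14, 0.425, -3.059]
wrist_force: [-4.4, -1.5, -4.6]
width: 0.0943
finger_force: 2.4
```

```bash
python3 st.py
```

```text
back yaw -0.25 pt [ 0.7194 -0.0675] sd 0.0004 24
left yaw 37.52 pt [ 0.6525 -0.0183] sd 0.0134 16
right yaw -10.18 pt [ 0.6504 -0.1334] sd 0.0032 14Traceback (most recent call last):
  File "st.py", line 3, in <module>
    r=run();o=get_obs();print(o['time'],o['tool_pos'],o['ee_rot'],o['wrist_force'])
  File "fit.py", line 26, in run
    return fit(d)
  File "fit.py", line 11, in fit
    lo,hi=np.quantile(E[:,o],[.1,.9]);E=E[(E[:,o]>lo)&(E[:,o]<hi)]
                      ~^^^^^
IndexError: too many indices for array: array is 1-dimensional, but 2 were indexed
```

```bash
sed -i 's/r=run()/r=run(x0=.55,x1=.8)/' st.py; sed -i "s/    d\['railfront'\].*$//" fit.py; python3 st.py
```

```text
back yaw 5.18 pt [ 0.7405 -0.0675] sd 0.0010 24
left yaw 4.69 pt [0.7013 0.0086] sd 0.0007 15
right yaw 4.66 pt [ 0.7028 -0.1398] sd 0.0008 14
stepfront yaw 3.61 pt [ 0.6163 -0.0676] sd 0.0007 24
drawerfront yaw 5.04 pt [ 0.6604 -0.0666] sd 0.0004 21
15.075 [ 0.60799832 -0.07349409  0.01994889] [ 3.1414323   0.42583982 -3.05848477] [-5.43570681 -2.15621165 -2.85858595]
c [ 0.67807967 -0.06777863] bay [-0.07747052  0.00764901] psi -4.715885275258053 width 0.14791597900665376
```

Emit:
drive_tool(
  commands=[
    [-0.11,-0.08,0.07,-0.18,0,-0.4],
    [-0.11,-0.08,0.07,-0.18,0,-0.4],
    [-0.07,0,0.04,0,0,0],
    [0,0,0,0,0,0],
  ],
)

```text
time: 15.58
tool_pos: [0.6225, -0.0784, 0.0196]
ee_rot: [-3.141, 0.427, -2.97]
wrist_force: [-9.1, -1.9, 1.1]
width: 0.0941
finger_force: 4.9
```

```bash
python3 st.py
```

```text
back yaw 9.90 pt [ 0.7546 -0.0629] sd 0.0010 24
left yaw 10.22 pt [0.7111 0.0121] sd 0.0008 13
right yaw 9.19 pt [ 0.7196 -0.1368] sd 0.0007 13
stepfront yaw 8.88 pt [ 0.6304 -0.0721] sd 0.0010 24
drawerfront yaw 10.13 pt [ 0.6729 -0.061 ] sd 0.0003 21
15.775 [ 0.62245209 -0.07834615  0.0196015 ] [-3.14085724  0.4269631  -2.96992921] [-9.61474664 -1.54260492  1.3551619 ]
c [ 0.69202694 -0.06642882] bay [-0.06349886  0.00658078] psi -0.0005122979433913599 width 0.1481265970959979
```

Emit:
drive_tool(
  commands=[
    [-0.03,0,0.012,0,0,0],
    [-0.03,0,0.012,0,0,0],
    [0,0,0,0,0,0],
  ],
)

```text
time: 16.15
tool_pos: [0.6234, -0.0782, 0.0195]
ee_rot: [-3.141, 0.424, -2.969]
wrist_force: [-17.0, -4.2, 7.4]
width: 0.0941
finger_force: 8.7
```

Emit:
drive_tool(
  commands=[
    [-0.03,0,0.012,0,0,0],
    [-0.03,0,0.012,0,0,0],
    [0,0,0,0,0,0],
  ],
)

```text
time: 16.52
tool_pos: [0.6237, -0.0781, 0.0194]
ee_rot: [-3.141, 0.419, -2.968]
wrist_force: [-27.0, -5.0, 16.3]
width: 0.0937
finger_force: 14.2
```

The force climbs with no further motion, so the cabinet is seated on the rail. Backing off to check.

Emit:
drive_tool(
  commands=[
    [0.1,0,-0.04,0,0,0],
    [0.1,0,-0.04,0,0,0],
    [0.3,0,-0.14,0,0,0],
    [0.6,0,-0.28,0,0,0],
    [0.6,0,-0.28,0,0,0],
    [0,0,0,0,0,0],
  ],
)

```text
time: 17.27
tool_pos: [0.5564, -0.0903, 0.0223]
ee_rot: [-3.139, 0.436, -2.971]
wrist_force: [0.4, -0.5, -1.2]
width: 0.0941
finger_force: 0.0
```

```bash
python3 st.py
python3 - <<'E'
from h import *
a=cv2.resize(cam('scene')['image'][165:285,205:335],(400,369),interpolation=cv2.INTER_CUBIC)
b=cv2.resize(cam('top')['image'][110:235,205:340],(400,369),interpolation=cv2.INTER_CUBIC);cv2.imwrite('pics/e.png',np.hstack([b,a]))
E
```

```text
back yaw 10.06 pt [ 0.7547 -0.0628] sd 0.0011 24
left yaw 9.73 pt [0.7131 0.0124] sd 0.0009 14
right yaw 9.36 pt [ 0.7195 -0.1368] sd 0.0007 13
stepfront yaw 9.87 pt [ 0.6306 -0.0712] sd 0.0006 24
drawerfront yaw 10.00 pt [ 0.6736 -0.0607] sd 0.0003 21
17.475 [ 0.55845229 -0.0902696   0.02272292] [-3.13843955  0.43637314 -2.96973678] [-0.42139406 -0.14460975  0.15022166]
c [ 0.69222515 -0.0664753 ] bay [-0.06331159  0.00650092] psi 0.1600278777730466 width 0.1480519245785793
```

View pics/e.png

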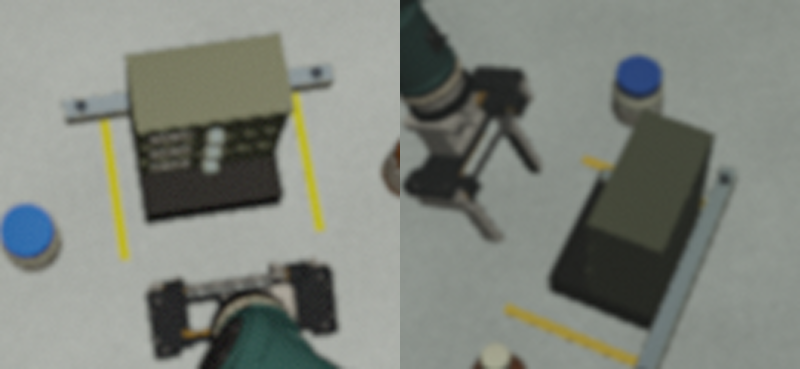

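The cabinet is flush on the rail and between the lines (left panel, cabinet at (128–290, 35–220), lines at x≈105–125 and 295–320). The drawer is shut and the gripper is clear.

```bash
python3 -c "
from bench import close_job;print(close_job())"
```

```text
the job is handed in; nothing more can be done
None
```

The job is handed in: the drawer is shut and the cabinet sits flush against the rail, about 6.5 mm off centre between the yellow lines, with no other item on the bench touched.

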